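# Close the up-looking camera with its squeeze-tab dust cap

### The job

Put the dust cap on the up-looking camera: pick the cap up by squeezing its two orange tabs together, keep them squeezed while you fit it upright into the lens's front ring and press it down gently against its sealing ring until it is home, then let go so that both tabs spring out under the ring and lock it. The lens is delicate and its exact centre and height have to be found by touch: never push on it with more than 20 N, and leave the other things on the bench where they are.

Things in the scene. Friction and masses are not known exactly. Their poses are not given: they have to be found in the camera images.
- cap: Loose dust cap, 75 g, 66 mm across, 38 mm high: dark-grey disc, two upright orange tabs. Starts upright on the bench. Origin: centre of its underside; z up, y from tab b to tab a. From below: plug 52.4 mm across, 0 to 10 mm, lower edge bevelled 2 mm; disc 66 mm across, 10 to 16 mm; tabs 16 to 38 mm. Under the disc a light-grey sprung sealing ring hangs down 3.5 mm (to 6.5 mm).
- cap_grip (a point): On the cap's axis, half-way up the tabs: 27 mm above its underside, 11 mm above the disc's top (fingertips must stay above that). Axes as the cap's. Tabs are 22 mm tall, 18 mm wide along x, 6 mm thick; their outer faces are 52 mm apart along y when free, 40 mm when squeezed to the stops. A spring housing 4 mm high stands on the disc between them.
- cap_shoulder (a point): On the cap's axis in the plane of the disc's underside, 10 mm above the cap's underside; axes as the cap's. On the locked cap it is about 2.8 mm above the top of the lens's front ring (the sealing ring lifts the cap until its feet bear under the ring's lip); pressed fully down, 0 mm.
- tab_a (a joint): Inward travel of the tab on the cap's +y side, m: 0 free, 0.006 at its stop; its spring pushes out with 3 N at 0, 6.6 N at 0.006. Its foot, 14 mm wide, 1 to 3.2 mm above the cap's underside, sticks 3.3 mm out of the plug when free and is wholly inside it from 0.005 on. The foot has no bevel: unsqueezed, the cap cannot be pushed in.
- tab_b (a joint): The same for the tab on the cap's -y side.
- camera: Up-looking camera fixed to the bench: grey foot 130 (x) x 116 x 12 mm, dark body, aluminium cross slide with thumbscrews, black lens barrel pointing straight up, its open front ring on top. Origin: centre of the foot's underside, on the bench; z up. Slides and focus are stiff and do not give, but were set by the last user: the ring is not exactly over the origin (see camera_top).
- camera_top (a point): Fixed to the foot, 130 mm above its centre: the ring's nominal top centre. The true one is hidden: up to 3 mm off along the foot's x and y each, and up to 3 mm higher or lower. Ring 69 mm outside; bore 54 mm (0.8 mm play round the plug), 4 mm deep lip, below it a groove 63 mm across, down to 11 mm, where the feet spring out. The glass is out of the cap's reach.
- camera_centre (a point): Fixed to the foot, 60 mm above its centre. How fitting feels: off centre, the plug's underside meets the ring's top, hard. Centred, it drops in; with the cap's underside 6.5 mm below the ring's top the sealing ring touches and resists with 1.5 N, rising to 4.7 N over 3.5 mm more, then a hard stop: home. The feet can spring out once it is pressed in by 0.7 mm, better 2 or more; a push of 6 to 10 N is home, then let go.
- cleaner: Amber dropper bottle with a red bulb, 43 mm across, 98 mm high, loose bystander; origin at the centre of its underside.
- tin: Open round steel weighing tin, 70 mm across, 33 mm high, loose bystander; origin at the centre of its underside.
- jar: Open clear glass jar, 52 mm across, 98 mm high, loose bystander; origin at the centre of its underside.
- syringe: Small plastic syringe lying on the bench, 88 mm long along its y, 14 mm wide, 21 mm high, loose bystander; origin at the centre of its underside.
Things that resemble listed ones, but are neither listed nor needed, are in the scene too. What is shaped like the cap but turquoise or yellow is not meant.

How it is judged:
By the outcome, as a careful person would: the job done as asked, in the order asked, and still so for the second after the job is handed in, with the robot touching nothing.
It also fails if it takes over 61 s, if anything falls off the work surface, if the arm or the gripper's body presses on something with over 40 N, if the wrist force passes 120 N, or if a joint passes its speed limit or range.

### The arm

A 7-joint arm with a two-finger parallel gripper is mounted at the origin on a cart in front of the work surface, level with it; the furniture and walls round the work are solid. World frame = base frame: x ahead of the robot, y to its left, z up, the work surface at z = 0. Lengths are in mm, angles in rad, forces in N, time in s.
With the tool pointing down it reaches from about 425 to 825 mm from the base axis. Payload 3.6 kg.
Tool frame: the origin (TCP) lies midway between the tips of the shut fingers; the grasp point (between the pads) lies 19 mm behind it; z points along the fingers, y is the direction in which the jaws open and shut (so a half turn about z gives the same grasp; the last joint's range is limited). The gripper opens to 85 mm and grips with 20 to 120 N. Pads are 22 mm wide; open, the fingers measure 114 mm over their backs; the gripper's body (76 mm by 85 mm) begins 54 mm behind the grasp point. The pads swing forward as they close: fully open they stand 13 mm farther back than shut.
Start: joints at [-1.216, 0.615, -0.013, 1.423, 0.008, 1.103, -0.04], TCP at [241.546, 603.422, 231.297] pointing down, gripper open.
Joint ranges: [-3.12, 3.12], [-0.3, 2.06], [-1.34, 1.32], [0.26, 2.42], [-1.36, 4.5], [0.01, 1.98], [-2.84, 2.84]. Speed limits (rad/s): [2.79, 2.79, 3.14, 3.14, 3.14, 3.14, 3.14].

### API

Orientations are given as a rotation vector (axis times angle).
In Python, from bench import telemetry, viewer, hand_in gives the robot as it stands.
- The arm moves only by the tool move_arm, never from a script. Its argument "increments" is a list of rows, each an object of numbers: "rx", "ry", "rz": the turn, a rotation vector about the tool's x, y, z in degrees; "x", "y", "z": the shift along the tool's x, y, z in mm; "hand": the closure, from 0 (fully open) to 1 (shut). A call has 1 to 12 rows; each row shifts and turns the commanded pose from where the row before left it, along the tool's axes as they then stand; what a row does not reach is not made up. A row lasts 1/8 s, in which the tool goes at most 62.5 mm and 10.7 degrees, less where a joint would pass 70% of its speed; a pose out of reach is approached as far as the arm can. A call with a gripper value outside its range is refused whole. The fingers move at their own pace and stop on an object; "squeeze" is the grip in N (left out, the last holds). Time passes only in rows, so rows that do not move let the fingers close. It gives the time, the measured TCP pose, the force and the opening at its end, in the units of the state.
- telemetry.get_obs(): the state, without advancing time (a new reading comes with each control period).
- viewer.snapshot(name): name is "scene" or "top" or "wrist"; returns a dict with "img" (420x560x3 uint8, red, green, blue), "fx", "fy", "cx", "cy" (pixels), "k1" (the pictures are not rectified: a ray, as slopes to the right and down, at radius r is drawn at 1 + k1 r^2 times it, then the intrinsics apply), "rvec" (rotation vector, rad) and "tvec" (3), from world to camera coordinates, as OpenCV has them; the wrist camera has in their place "tool_from_camera" (4x4, takes a point from camera to tool coordinates, whose origin is the TCP and whose axes are the flange's). Camera axes: x right, y down, z forward; pixel columns grow to the right and rows downward; lengths in mm; the calibration is good to about 2 mm. A picture is of the moment at which its call begins: read the wrist's pose just before it. There is no depth.
- hand_in(): hands the job in, once; it reports no verdict.
The state is a dict: "clock": time; "joint_positions": joint angles; "qd": joint speeds; "joint_torque": joint torques, N m; "tcp_pos": TCP position; "eef_rot": TCP orientation; "contact_force": force on the tool from outside, world axes, zero at the start; "moment": the same for the moment, N m; "opening": finger opening in mm.
Only numpy, scipy, OpenCV 4.12 (cv2) and the standard library are available. Lean on these libraries where they do the work, as an engineer would, in place of code of your own. Each camera call takes 0.05 s, during which the arm holds its last target.

## Working session

There is one attempt and no reset: what is moved stays moved. The work goes in short steps, Python scripts to look and compute and a tool call to move; the robot and the scene stay as the last step left them, time stands still between calls to the robot, and variables do not carry over. Pictures are saved under pics/ and viewed, and the job is handed in when it is done.

Besides the shell and the picture viewer there is one more tool, called after ">>>" as name([rows], argument=value, ...), one row to a line, values as JSON. move_arm: Moves the arm, as the interface text tells. Its arguments: {"type":"object","properties":{"increments":{"type":"array"},"squeeze":{"type":"number"}},"required":["increments"]}

```bash
ls; mkdir -p pics
python3 - <<'E'
from bench import telemetry, viewer
import cv2,pickle
o=telemetry.get_obs();print(o)
for n in ("scene","top"):
    s=viewer.snapshot(n);pickle.dump(s,open(n+".pkl","wb"))
    cv2.imwrite(f"pics/{n}0.png",cv2.resize(s["img"][:,:,::-1],(800,600),interpolation=cv2.INTER_CUBIC));print({k:v for k,v in s.items() if k!="img"})
E
```

```text
pics
{'clock': 0.0, 'joint_positions': array([-1.21650919,  0.61589798, -0.01264246,  1.4249732 ,  0.00810474,
        1.10338708, -0.04037589]), 'qd': array([ 9.93500917e-04, -1.29564871e-03,  2.29985826e-04,  7.35966095e-05,
       -2.08025474e-03,  1.41591866e-03,  3.58717711e-03]), 'joint_torque': array([ 2.79975429e-04, -4.69201970e+01,  2.59085745e-01, -1.71031505e+01,
        9.92851797e-03,  9.66556283e-03,  1.92776227e-06]), 'tcp_pos': array([241.25812326, 602.71153868, 230.12724168]), 'eef_rot': array([-0.59426617, -3.08439628,  0.00404179]), 'contact_force': array([0.32857132, 0.09379753, 0.27669652]), 'moment': array([ 0.02646188, -0.10637843,  0.02223656]), 'opening': 85.24689538934817}
{'fx': 525.7524615622124, 'fy': 525.7524615622124, 'cx': 274.77481619313727, 'cy': 207.8650246378265, 'k1': 0.023748580527448233, 'rvec': array([ 0.82098457, -2.38782761,  1.32797858]), 'tvec': array([ 541.39200896,  171.4922646 , 1185.08490933])}
{'fx': 432.61195059349296, 'fy': 432.61195059349296, 'cx': 278.02184824017365, 'cy': 212.5272103956508, 'k1': -0.0782089574686494, 'rvec': array([ 2.12537118, -2.12040121,  0.22574421]), 'tvec': array([ 167.0523128 ,  554.74565712, 1047.74711974])}
```

View pics/scene0.png

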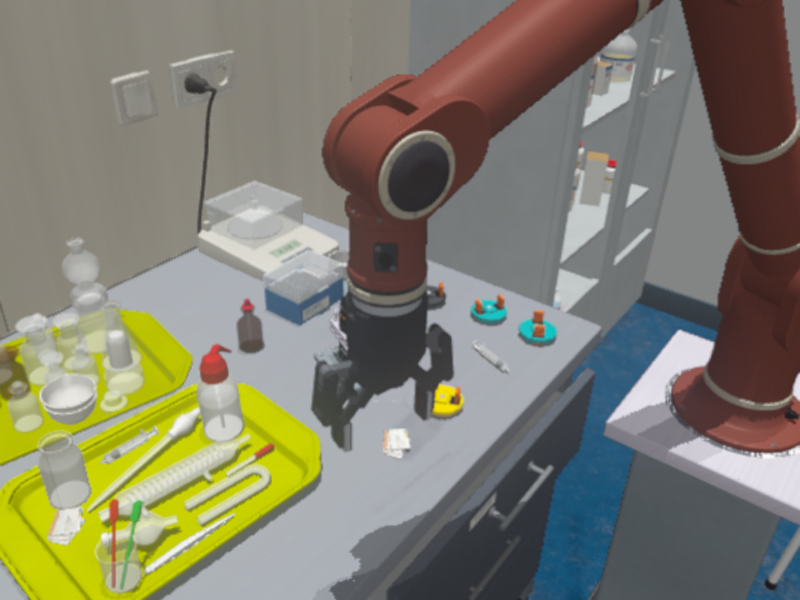

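View pics/top0.png

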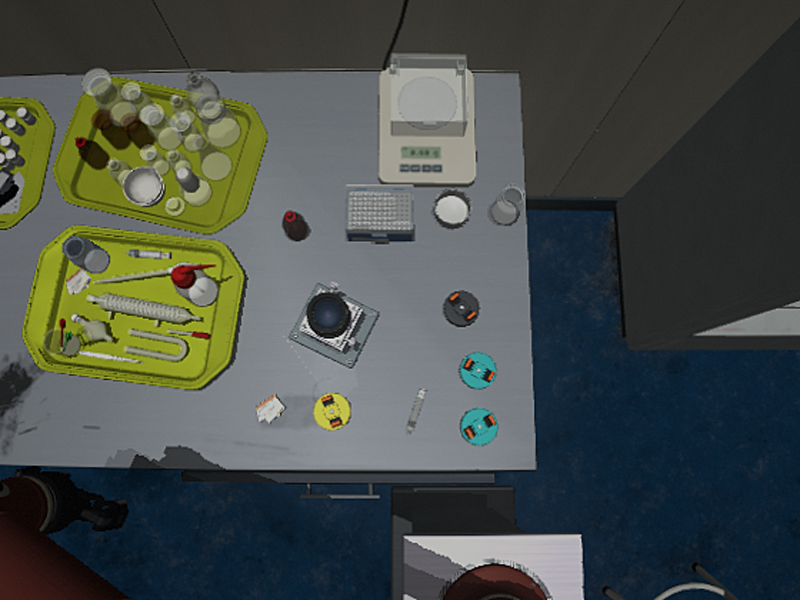

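The top view shows five items near the work: the dark-grey cap at (461,308), turquoise ones at (478,370) and (479,426), a yellow one at (332,411), and the camera at about (333,322). The dark-grey disc with orange tabs fits the description. I'll confirm it in an enlarged crop.

```bash
cat > h.py <<'E'
import numpy as np,cv2,pickle
from scipy.spatial.transform import Rotation as R
def und(s,uv):
    uv=np.atleast_2d(np.asarray(uv,float)); d=(uv-[s["cx"],s["cy"]])/[s["fx"],s["fy"]]
    n=d.copy()
    for _ in range(20): n=d/(1+s["k1"]*(n**2).sum(1,keepdims=True))
    return n
def rays(s,uv,pose=None):
    n=und(s,uv); v=np.c_[n,np.ones(len(n))]
    if "rvec" in s:
        Rm=R.from_rotvec(s["rvec"]).as_matrix(); return -Rm.T@s["tvec"], v@Rm
    T=np.asarray(s["tool_from_camera"]); p,r=pose; Rt=R.from_rotvec(r).as_matrix()
    return p+Rt@T[:3,3], v@(Rt@T[:3,:3]).T
def onz(s,uv,z,pose=None):
    c,v=rays(s,uv,pose); return c+v*((z-c[2])/v[:,2])[:,None]
def orange(img):
    h=cv2.cvtColor(img,cv2.COLOR_RGB2HSV); return ((h[...,0]>=3)&(h[...,0]<=16)&(h[...,1]>150)&(h[...,2]>90)).astype(np.uint8)
E
python3 - <<'E'
from h import *
s=pickle.load(open("top.pkl","rb"));im=s["img"]
a=cv2.resize(im[185:245,295:355],(400,400),interpolation=cv2.INTER_CUBIC)
b=cv2.resize(im[190:260,195:275],(400,400*70//80),interpolation=cv2.INTER_CUBIC);b=cv2.copyMakeBorder(b,0,50,0,0,cv2.BORDER_CONSTANT)
cv2.imwrite("pics/crop0.png",np.hstack([a,b])[:,:,::-1])
n,l,st,c=cv2.connectedComponentsWithStats(orange(im))
for i in range(1,n):
    if st[i,4]>8: print(c[i],st[i,4],onz(s,c[i],38)[0])
E
```

```text
[146.77777778 185.11111111] 9 [629.80778494 513.11003958  38.        ]
[317.5    207.1875] 16 [572.12496297  65.63493387  38.        ]
[329.6 220.2] 15 [537.87941569  34.87505356  38.        ]
[327.5        253.55555556] 18 [451.56052325  42.10040761  38.        ]
[343.25   262.6875] 16 [428.33833241   2.42044203  38.        ]
[227.94117647 278.58823529] 17 [387.91716069 293.73961577  38.        ]
[344.06666667 293.46666667] 15 [351.19196617   2.30926766  38.        ]
[234.42105263 295.94736842] 19 [344.96340666 276.68060358  38.        ]
[328.15 302.7 ] 20 [328.51959558  42.79763663  38.        ]
```

View pics/crop0.png

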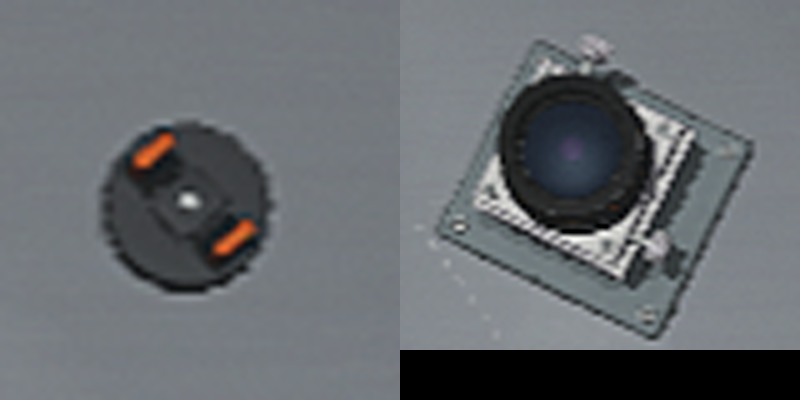

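The crop confirms it: dark-grey disc, two upright orange tabs, tab spacing 46 mm (as given). The cap is near (555,50) with its tab axis at about 42°. Next, the ring roughly, then the moves.

Run:
```python
from h import *
from bench import telemetry
s=pickle.load(open("top.pkl","rb"));im=s["img"]
for z in (127,130,133): print(onz(s,[[195+575/5,190+152/5]],z))
corn=np.array([[540,40],[752,147],[655,337],[440,235]])/5+[195,190]
f=onz(s,corn,12);print(f,f.mean(0),[np.linalg.norm(f[i]-f[i-1]) for i in range(4)])
o=telemetry.get_obs()
Rm=R.from_rotvec(o["eef_rot"]).as_matrix();print(Rm)
def d(t): return Rm.T@(np.array(t)-o["tcp_pos"])
print(d([430,250,330]))
```

```text
[[520.93278224  93.50349517 127.        ]]
[[520.38468153  93.76914846 130.        ]]
[[519.83658082  94.03480176 133.        ]]
[[602.61163674 101.19547042  12.        ]
 [544.92916152 -10.70868553  12.        ]
 [444.25383502  42.88024852  12.        ]
 [497.5369244  154.69325085  12.        ]] [522.33288942  72.01507106  12.        ] [np.float64(117.90974380654352), np.float64(125.89602084973143), np.float64(114.04952967096001), np.float64(123.85973963937397)]
[[-9.28393440e-01  3.71597850e-01 -8.10955658e-04]
 [ 3.71598730e-01  9.28390874e-01 -2.18384897e-03]
 [-5.86297510e-05 -2.32882115e-03 -9.99997287e-01]]
[-306.27104599 -257.65143596  -99.13657409]
```

Run:
```python
from h import *
from bench import telemetry,viewer
s=viewer.snapshot("wrist");print(s["tool_from_camera"],s["fx"],s["cx"],s["cy"],s["k1"])
cv2.imwrite("pics/w0.png",s["img"][:,:,::-1])
```

```text
[[-1.34928689e-03 -9.44913908e-01 -3.27316186e-01  8.40406175e+01]
 [ 9.99999004e-01 -1.13977700e-03 -8.31900218e-04 -7.90899515e-01]
 [ 4.13006625e-04 -3.27316982e-01  9.44914505e-01 -1.42340426e+02]
 [ 0.00000000e+00  0.00000000e+00  0.00000000e+00  1.00000000e+00]] 333.40868576786886 273.9456410710114 212.80596431272923 -0.009457121540884808
```

View pics/w0.png

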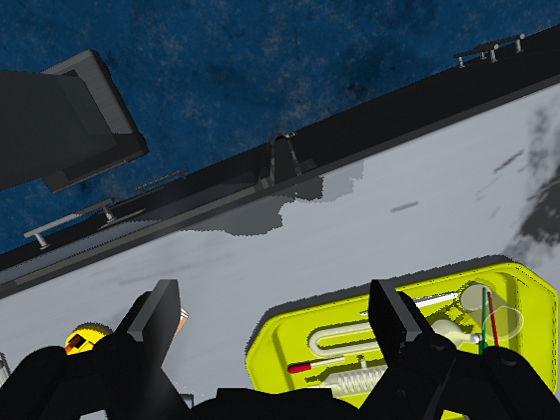

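Run:
```python
from h import *
s=pickle.load(open("top.pkl","rb"))
for z in (127,130,133): print(onz(s,[[195+175/5,190+152/5]],z))
corn=np.array([[140,40],[352,147],[255,337],[40,235]])/5+[195,190]
f=onz(s,corn,12);print(f,f.mean(0),[np.linalg.norm(f[i]-f[i-1]) for i in range(4)])
```

```text
[[520.26787815 282.89544791 127.        ]]
[[519.72175778 282.59701887 130.        ]]
[[519.17563741 282.29858983 133.        ]]
[[601.75930566 314.38669358  12.        ]
 [544.22426608 201.06108291  12.        ]
 [443.84175371 250.71045152  12.        ]
 [496.7719222  364.09129437  12.        ]] [521.64931191 282.5623806   12.        ] [np.float64(116.15893433873111), np.float64(127.09435398558153), np.float64(111.98977003949621), np.float64(125.12720832228997)]
```

>>> move_arm([
  {"x": -42,"y": -21,"z": -7},
  {"x": -42,"y": -21,"z": -7},
  {"x": -42,"y": -21,"z": -7},
  {"x": -42,"y": -21,"z": -7},
  {"x": -42,"y": -21,"z": -7},
  {"x": -42,"y": -22,"z": -7},
  {"x": -42,"y": -22,"z": -7},
  {"x": -42,"y": -22,"z": -7},
  {"x": -41,"y": -22,"z": -7},
  {"x": -41,"y": -22,"z": -7},
])

```text
validation failed for argument at $.in...
```

>>> move_arm([
  {"rz": 8.7},
  {"rz": 8.7},
  {"rz": 8.8},
  {"x": 0},
  {"x": 0},
])

```text
validation failed for argument at $.in...
```

```bash
cat > snap.py <<'E'
import sys
from h import *
from bench import telemetry,viewer
o=telemetry.get_obs(); s=viewer.snapshot(sys.argv[1]); s["pose"]=(o["tcp_pos"],o["eef_rot"]); s["obs"]=o
pickle.dump(s,open(sys.argv[2]+".pkl","wb")); cv2.imwrite(f"pics/{sys.argv[2]}.png",s["img"][:,:,::-1])
Rm=R.from_rotvec(o["eef_rot"]).as_matrix()
print(o["clock"],o["tcp_pos"],o["contact_force"],o["opening"],"\n",Rm.round(4))
E
python3 snap.py wrist w1
```

```text
0.15 [241.3311204  602.89815146 230.38742373] [ 0.36609468 -0.58023233  0.01587168] 85.4243411730546 
 [[-9.284e-01  3.716e-01 -7.000e-04]
 [ 3.716e-01  9.284e-01 -1.900e-03]
 [-0.000e+00 -2.000e-03 -1.000e+00]]
```

View pics/w1.png

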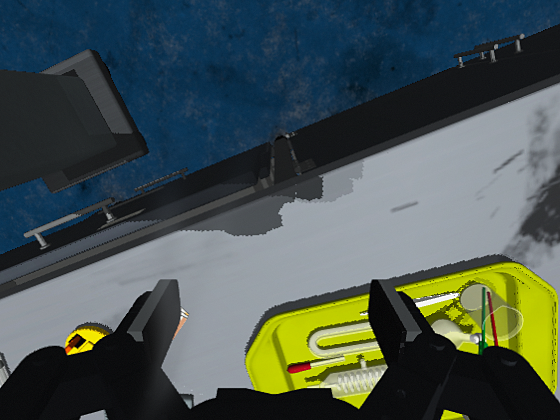

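Validation refused both calls, so the arm hasn't moved. Each row probably needs every key; I'll try one row.

>>> move_arm([
  {"rx": 0,"ry": 0,"rz": 0,"x": -42,"y": -21,"z": -7,"hand": 0},
], squeeze=40)

```text
clock: 0.32
tcp_pos: [268.0, 570.6, 237.0]
eef_rot: [-0.58, -3.083, 0.001]
contact_force: [-0.0, 0.2, 0.2]
opening: 85.6
```

>>> move_arm([
  {"rx": 0,"ry": 0,"rz": 0,"x": -42,"y": -21,"z": -7,"hand": 0},
  {"rx": 0,"ry": 0,"rz": 0,"x": -42,"y": -21,"z": -7,"hand": 0},
  {"rx": 0,"ry": 0,"rz": 0,"x": -42,"y": -21,"z": -7,"hand": 0},
  {"rx": 0,"ry": 0,"rz": 0,"x": -42,"y": -21,"z": -7,"hand": 0},
  {"rx": 0,"ry": 0,"rz": 0,"x": -42,"y": -22,"z": -7,"hand": 0},
  {"rx": 0,"ry": 0,"rz": 0,"x": -42,"y": -22,"z": -7,"hand": 0},
  {"rx": 0,"ry": 0,"rz": 0,"x": -42,"y": -22,"z": -7,"hand": 0},
  {"rx": 0,"ry": 0,"rz": 0,"x": -41,"y": -22,"z": -7,"hand": 0},
  {"rx": 0,"ry": 0,"rz": 0,"x": -41,"y": -22,"z": -7,"hand": 0},
])

```text
clock: 1.45
tcp_pos: [550.4, 247.2, 301.4]
eef_rot: [-0.594, -3.085, 0.0]
contact_force: [0.5, 0.5, -1.7]
opening: 85.3
```

>>> move_arm([
  {"rx": 0,"ry": 0,"rz": 8.7,"x": 0,"y": 0,"z": 0,"hand": 0},
  {"rx": 0,"ry": 0,"rz": 8.7,"x": 0,"y": 0,"z": 0,"hand": 0},
  {"rx": 0,"ry": 0,"rz": 8.8,"x": 0,"y": 0,"z": 0,"hand": 0},
  {"rx": 0,"ry": 0,"rz": 0,"x": 0,"y": 0,"z": 0,"hand": 0},
  {"rx": 0,"ry": 0,"rz": 0,"x": 0,"y": 0,"z": 0,"hand": 0},
])

```text
clock: 2.08
tcp_pos: [549.6, 248.5, 301.2]
eef_rot: [-1.275, -2.871, 0.0]
contact_force: [0.8, 0.3, 0.1]
opening: 85.4
```

```bash
python3 snap.py wrist w2
```

```text
2.075 [549.57702602 248.54001687 301.15779441] [0.76190877 0.33174272 0.08688838] 85.35264022491384 
 [[-6.707e-01  7.417e-01 -4.000e-04]
 [ 7.417e-01  6.707e-01 -2.000e-04]
 [ 1.000e-04 -4.000e-04 -1.000e+00]]
```

View pics/w2.png

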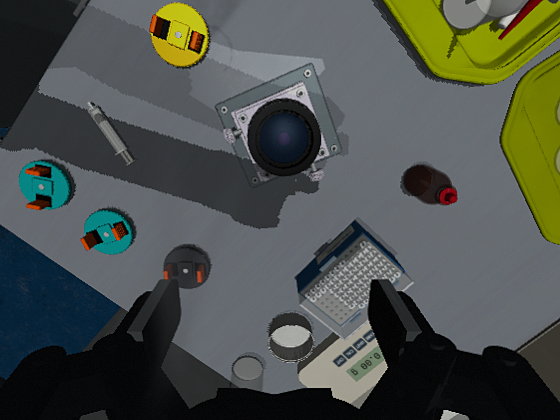

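The wrist view shows the ring at about (285,138) and the dark-grey cap at (187,267). I'll enlarge both.

Run:
```python
from h import *
s=pickle.load(open("w2.pkl","rb"));im=s["img"]
a=im[90:190,235:335]; a=np.clip(a.astype(float)*2,0,255).astype(np.uint8)
b=im[232:302,152:222]
cv2.imwrite("pics/crop2.png",np.hstack([cv2.resize(a,(400,400),interpolation=cv2.INTER_CUBIC),cv2.resize(b,(400,400),interpolation=cv2.INTER_CUBIC)])[:,:,::-1])
```

```text
(no output)
```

View pics/crop2.png

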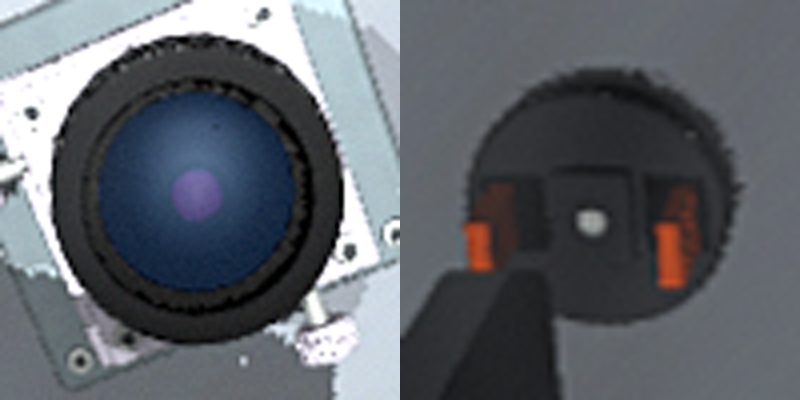

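```bash
cat > ring.py <<'E'
import sys
from h import *
from scipy.optimize import least_squares
def circ(P,loss="soft_l1"):
    r=least_squares(lambda q:np.hypot(P[:,0]-q[0],P[:,1]-q[1])-q[2],[*P.mean(0)[:2],30],loss=loss,f_scale=.5); return r.x,np.sqrt(np.mean(r.fun**2))
def edge(s,c0,rpx,sign,tol=6,n=90):
    # subpixel radial edges: sign +1 = dark->bright going out
    g=cv2.GaussianBlur(cv2.cvtColor(s["img"],cv2.COLOR_RGB2GRAY).astype(np.float32),(0,0),.8); out=[]
    rr=np.arange(rpx-tol,rpx+tol,.25)
    for t in np.linspace(0,2*np.pi,n,endpoint=False):
        x=c0[0]+rr*np.cos(t);y=c0[1]+rr*np.sin(t)
        p=cv2.remap(g,x.astype(np.float32)[None],y.astype(np.float32)[None],cv2.INTER_LINEAR)[0]
        d=np.gradient(p)*sign; i=d.argmax()
        if d[i]>1: out.append([x[i],y[i]])
    return np.array(out)
E
python3 - <<'E'
from ring import *
s=pickle.load(open("w2.pkl","rb"));p=s["pose"]
for nm,r,sg in (("outer",36.5,1),("bore",29,-1)):
    E=edge(s,(284.5,138),r,sg,5)
    for z in (127,130,133):
        print(nm,z,len(E),circ(onz(s,E,z,p)))
# cap
for z in (38,):
  m=orange(s["img"]);n,l,st,c=cv2.connectedComponentsWithStats(m)
  for i in range(1,n):
    if st[i,4]>8: print(c[i],st[i],onz(s,c[i],38,p)[0])
print(onz(s,[[152+592/70*0+ (592-400)*70/400,232+222*70/400]],20,p))
E
```

```text
outer 127 90 (array([523.7280498 , 289.29147944,  35.15627162]), np.float64(0.8285616519152645))
outer 130 90 (array([523.4389022 , 289.49196973,  34.82276643]), np.float64(0.8206551231424576))
outer 133 90 (array([523.14975012, 289.69245836,  34.48926425]), np.float64(0.8127492945800344))
bore 127 51 (array([524.36093231, 288.72874007,  25.25165218]), np.float64(0.288804015023283))
bore 130 51 (array([524.06506615, 288.93462563,  25.01230139]), np.float64(0.28605994833975373))
bore 133 51 (array([523.76919999, 289.14050824,  24.77295136]), np.float64(0.2833160409118425))
[526.  15.] [522  11   9   9   9] [637.34030849 554.32808694  38.        ]
[152.75824176  23.2967033 ] [149  15   8  18  91] [344.75635128 278.88506278  38.        ]
[506.5         33.42857143] [500  27  14  13  14] [636.55769433 529.5282369   38.        ]
[194.58035714  39.94642857] [190  31  12  19 112] [388.37103926 296.21735892  38.        ]
[ 32.47945205 171.56164384] [ 25 167  15   9  73] [328.0730639   45.11693312  38.        ]
[ 32.83928571 206.46428571] [ 26 204  15   6  56] [350.89523466   4.34094194  38.        ]
[115.75384615 233.12307692] [111 226  10  14  65] [451.04298596  44.89921014  38.        ]
[ 84.58823529 243.84313725] [ 81 238   9  12  51] [428.56667773   3.71769218  38.        ]
[165.4516129  274.61290323] [164 271   4   8  31] [536.29332938  38.59760801  38.        ]
[198.82 276.32] [197 271   6  11  50] [572.08220377  67.39116869  38.        ]
[[556.06207079  50.92081247  20.        ]]
```

Run:
```python
from ring import *
s=pickle.load(open("top.pkl","rb"))
for r0 in (14.5,15.5):
    E=edge(s,(230,220.5),r0,1,4)
    for z in (130,): q=onz(s,E,z);print(len(E),circ(q))
w=pickle.load(open("w2.pkl","rb"))
im=s["img"][195:245,205:255];b=w["img"][90:190,235:335]
E1=edge(w,(284.5,138),36.5,1,5)
A=cv2.resize(im,(400,400),interpolation=cv2.INTER_CUBIC);B=cv2.resize(b,(400,400),interpolation=cv2.INTER_CUBIC)
for p in edge(s,(230,220.5),14.5,1,4): cv2.circle(A,tuple(((p-[205,195]+.5)*8).astype(int)),2,(255,0,0),-1)
for p in E1: cv2.circle(B,tuple(((p-[235,90]+.5)*4).astype(int)),2,(255,0,0),-1)
cv2.imwrite("pics/crop3.png",np.hstack([A,B])[:,:,::-1])
```

```text
90 (array([520.37641842, 283.11778343,  38.17097334]), np.float64(2.0409555130907506))
90 (array([520.54422089, 282.85356353,  38.36006574]), np.float64(2.2757491552315763))
```

View pics/crop3.png

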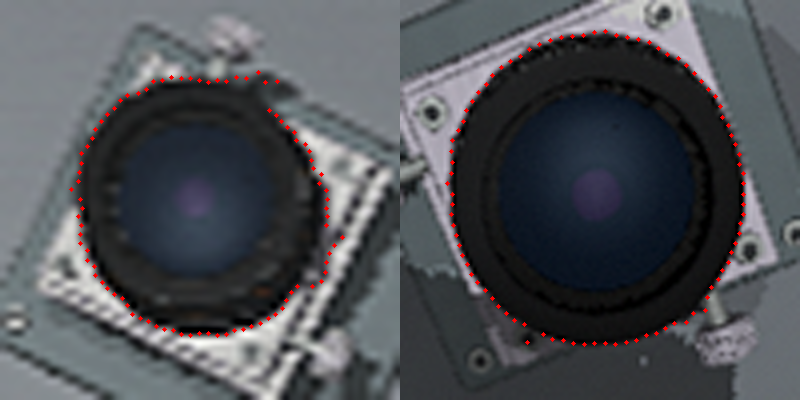

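Run:
```python
from ring import *
s=pickle.load(open("top.pkl","rb"))
E=edge(s,(230,220.5),14.5,1,4); d=E-[230,220.5]; a=np.degrees(np.arctan2(d[:,1],d[:,0]))
for lo,hi in ((130,290),(150,270)):
    k=((a%360)>lo)&((a%360)<hi); P=onz(s,E[k],130)
    r=least_squares(lambda q:np.hypot(P[:,0]-q[0],P[:,1]-q[1])-34.5,[520,283],loss="soft_l1",f_scale=.5);print(k.sum(),r.x,np.sqrt(np.mean(r.fun**2)))
w=pickle.load(open("w2.pkl","rb"));p=w["pose"]
E=edge(w,(284.5,138),36.5,1,5);P=onz(w,E,130,p)
print(circ(P[(E[:,1]>120)]), circ(P))
# foot corners in wrist view at z=12 : approx px from picture
f=onz(w,[[216,101],[314,65],[343,152],[247,187]],12,p);print(f,f.mean(0))
```

```text
40 [523.90848522 286.55481963] 1.368166279231431
30 [524.17865894 286.27082408] 0.8342178464929034
(array([524.50403502, 288.74347474,  34.02715917]), np.float64(0.714815588115999)) (array([523.4389022 , 289.49196973,  34.82276643]), np.float64(0.8206551231424576))
[[442.686573   259.29743822  12.        ]
 [503.70566333 369.08929387  12.        ]
 [603.4551608  320.2489808   12.        ]
 [541.83673302 201.9918894   12.        ]] [522.92103254 287.65690057  12.        ]
```

>>> move_arm([
  {"rx": 0,"ry": 0,"rz": 0,"x": -32,"y": -21,"z": 20,"hand": 0},
  {"rx": 0,"ry": 0,"rz": 0,"x": -32,"y": -21,"z": 20,"hand": 0},
  {"rx": 0,"ry": 0,"rz": 0,"x": -32,"y": -21,"z": 20,"hand": 0},
  {"rx": 0,"ry": 0,"rz": 0,"x": -32,"y": -21,"z": 20,"hand": 0},
  {"rx": 0,"ry": 0,"rz": 0,"x": -32,"y": -22,"z": 20,"hand": 0},
  {"rx": 0,"ry": 0,"rz": 0,"x": -31,"y": -22,"z": 20,"hand": 0},
  {"rx": 0,"ry": 0,"rz": 0,"x": 0,"y": 0,"z": 0,"hand": 0},
  {"rx": 0,"ry": 0,"rz": 0,"x": 0,"y": 0,"z": 0,"hand": 0},
])

```text
clock: 3.12
tcp_pos: [582.6, 22.0, 181.6]
eef_rot: [-1.276, -2.871, -0.002]
contact_force: [0.2, -0.7, 0.5]
opening: 85.2
```

```bash
python3 snap.py wrist w3
python3 - <<'E'
from h import *
s=pickle.load(open("w3.pkl","rb"));p=s["pose"]
n,l,st,c=cv2.connectedComponentsWithStats(orange(s["img"]))
for i in range(1,n):
    if st[i,4]>30: print(c[i],st[i],onz(s,c[i],38,p)[0])
E
```

```text
3.125 [582.61087919  21.95478266 181.57563778] [ 0.19735156 -0.73810381  0.47556287] 85.19567267607894 
 [[-6.699e-01  7.424e-01  5.000e-04]
 [ 7.424e-01  6.699e-01  1.300e-03]
 [ 6.000e-04  1.200e-03 -1.000e+00]]
[32.27058824 18.89411765] [ 22  13  22  12 170] [351.3415234   3.2887613  38.       ]
[172.1300813   71.71544715] [164  61  19  23 246] [453.11608747  44.24248976  38.        ]
[117.77697842  91.38129496] [111  81  15  22 139] [429.08839921   2.99416996  38.        ]
[246.96527778 150.95138889] [243 141   8  21 144] [537.94006638  36.33439503  38.        ]
[300.96428571 151.78571429] [297 142   8  21 140] [572.67560969  66.63589658  38.        ]
```

View pics/w3.png

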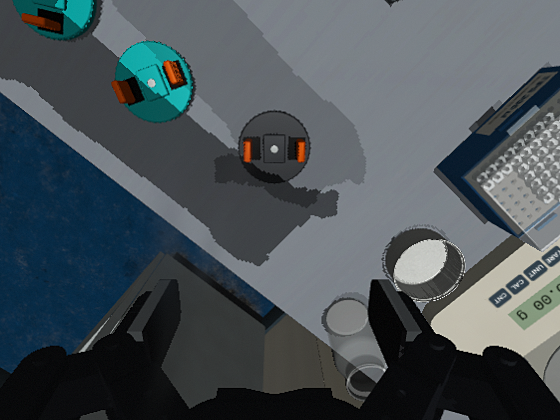

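>>> move_arm([
  {"rx": 0,"ry": 0,"rz": 0.9,"x": 20,"y": 0,"z": 20,"hand": 0},
  {"rx": 0,"ry": 0,"rz": 0,"x": 20,"y": -0.5,"z": 30,"hand": 0},
  {"rx": 0,"ry": 0,"rz": 0,"x": 0,"y": 0,"z": 40,"hand": 0},
  {"rx": 0,"ry": 0,"rz": 0,"x": 0,"y": 0,"z": 30,"hand": 0},
  {"rx": 0,"ry": 0,"rz": 0,"x": 0,"y": 0,"z": 15,"hand": 0},
  {"rx": 0,"ry": 0,"rz": 0,"x": 0,"y": 0,"z": 0,"hand": 0},
  {"rx": 0,"ry": 0,"rz": 0,"x": 0,"y": 0,"z": 0,"hand": 0},
])

```text
clock: 4.05
tcp_pos: [556.6, 50.9, 47.6]
eef_rot: [1.299, 2.858, 0.002]
contact_force: [1.0, 0.0, 0.2]
opening: 85.6
```

```bash
python3 snap.py wrist w4;python3 snap.py scene s4
python3 - <<'E'
from h import *
s=pickle.load(open("w4.pkl","rb"));p=s["pose"]
n,l,st,c=cv2.connectedComponentsWithStats(orange(s["img"]))
for i in range(1,n):
    if st[i,4]>30: print(c[i],st[i],onz(s,c[i],38,p)[0])
E
```

```text
4.05 [556.56946199  50.89651351  47.56261215] [0.96585291 0.04346248 0.23622656] 85.61089839205889 
 [[-6.576e-01  7.534e-01  2.700e-03]
 [ 7.534e-01  6.576e-01  4.000e-04]
 [-1.500e-03  2.300e-03 -1.000e+00]]
4.1 [556.58783857  50.74729751  47.67995629] [ 0.04843868 -0.76689715  0.13187019] 85.23503278578254 
 [[-6.573e-01  7.536e-01  2.900e-03]
 [ 7.536e-01  6.573e-01  4.000e-04]
 [-1.600e-03  2.400e-03 -1.000e+00]]
[ 89.34624697 145.87651332] [ 76 127  27  38 413] [451.78612281  43.39327987  38.        ]
[ 98.83870968 146.83870968] [ 92 133  14  28  31] [455.26700893  45.83958011  38.        ]
[  6.86434109 183.42248062] [  0 164  18  33 258] [431.38478703   2.61638119  38.        ]
```

View pics/w4.png

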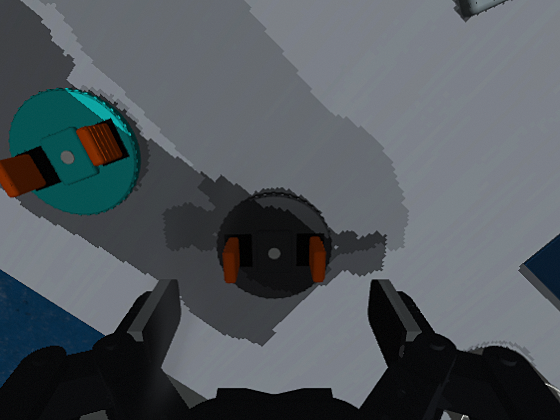

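View pics/s4.png

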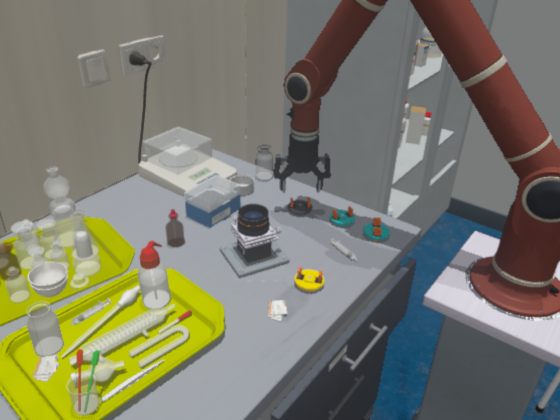

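Run:
```python
from h import *
s=pickle.load(open("w4.pkl","rb"));p=s["pose"]
h=cv2.cvtColor(s["img"],cv2.COLOR_RGB2HSV); m=((h[...,0]<=16)&(h[...,1]>150)&(h[...,2]>125)).astype(np.uint8)
m[:,:200]=0
n,l,st,c=cv2.connectedComponentsWithStats(m)
Rt=R.from_rotvec(p[1]).as_matrix()
for i in range(1,n):
    if st[i,4]>20: print(c[i],st[i],onz(s,c[i],38,p)[0],Rt.T@(onz(s,c[i],38,p)[0]-p[0]))
s=s["img"][220:300,200:350];cv2.imwrite("pics/c4.png",cv2.resize(s,(750,400),interpolation=cv2.INTER_CUBIC)[:,:,::-1])
```

```text
(no output)
```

View pics/c4.png

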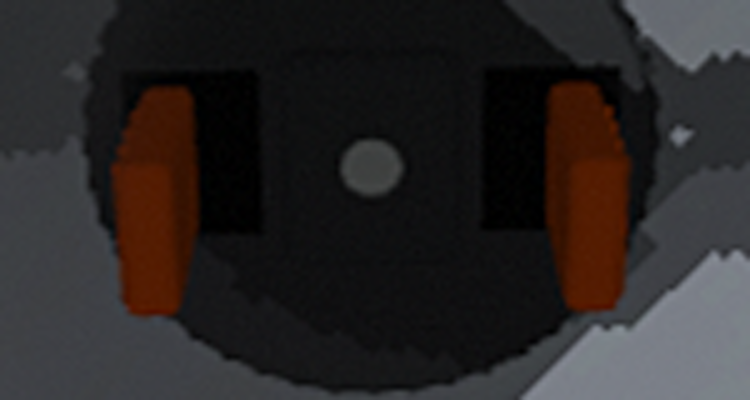

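Run:
```python
from h import *
s=pickle.load(open("w4.pkl","rb"));p=s["pose"];Rt=R.from_rotvec(p[1]).as_matrix()
q=onz(s,[[229.3,267.8],[319.6,267]],38,p);print(q,(q-p[0])@Rt)
```

```text
[[538.03363361  36.49608844  38.        ]
 [572.59182374  67.13934138  38.        ]] [[  1.35387982 -23.45551327   9.50781962]
 [  1.71495611  22.73037594   9.61134849]]
```

>>> move_arm([
  {"rx": 0,"ry": 0,"rz": 0,"x": 1.5,"y": -0.3,"z": 10,"hand": 0},
  {"rx": 0,"ry": 0,"rz": 0,"x": 0,"y": 0,"z": 9,"hand": 0},
  {"rx": 0,"ry": 0,"rz": 0,"x": 0,"y": 0,"z": 8,"hand": 0},
  {"rx": 0,"ry": 0,"rz": 0,"x": 0,"y": 0,"z": 0,"hand": 0},
  {"rx": 0,"ry": 0,"rz": 0,"x": 0,"y": 0,"z": 0,"hand": 0},
])

```text
clock: 4.78
tcp_pos: [554.3, 51.3, 19.2]
eef_rot: [1.301, 2.86, -0.0]
contact_force: [-0.7, 0.4, -0.8]
opening: 85.2
```

>>> move_arm([
  {"rx": 0,"ry": 0,"rz": 0,"x": 0,"y": 0,"z": 0,"hand": 0.3},
  {"rx": 0,"ry": 0,"rz": 0,"x": 0,"y": 0,"z": 0,"hand": 0.4},
  {"rx": 0,"ry": 0,"rz": 0,"x": 0,"y": 0,"z": 0,"hand": 0.5},
  {"rx": 0,"ry": 0,"rz": 0,"x": 0,"y": 0,"z": 0,"hand": 0.7},
  {"rx": 0,"ry": 0,"rz": 0,"x": 0,"y": 0,"z": 0,"hand": 0.9},
  {"rx": 0,"ry": 0,"rz": 0,"x": 0,"y": 0,"z": 0,"hand": 0.9},
  {"rx": 0,"ry": 0,"rz": 0,"x": 0,"y": 0,"z": 0,"hand": 0.9},
  {"rx": 0,"ry": 0,"rz": 0,"x": 0,"y": 0,"z": 0,"hand": 0.9},
], squeeze=40)

```text
clock: 5.78
tcp_pos: [554.6, 51.3, 21.2]
eef_rot: [1.3, 2.859, 0.001]
contact_force: [-2.7, 0.2, 11.0]
opening: 37.4
```

```bash
python3 snap.py wrist w5
```

```text
5.775 [554.63019893  51.33376551  21.24674059] [-2.65409774  0.15947946 11.02827764] 37.39315576426294 
 [[-6.571e-01  7.538e-01  1.300e-03]
 [ 7.538e-01  6.571e-01  2.000e-04]
 [-7.000e-04  1.100e-03 -1.000e+00]]
```

View pics/w5.png

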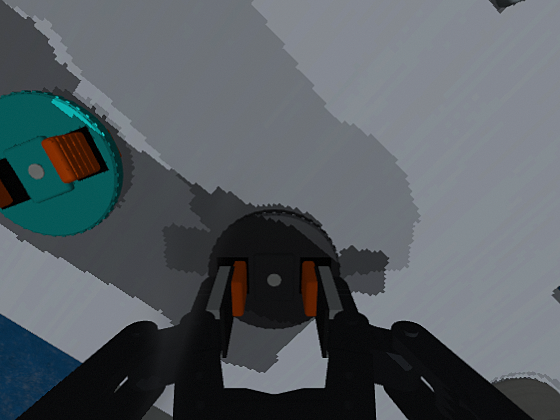

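>>> move_arm([
  {"rx": 0,"ry": 0,"rz": 0,"x": 0,"y": 0,"z": -3,"hand": 0.9},
  {"rx": 0,"ry": 0,"rz": 0,"x": 0,"y": 0,"z": -8,"hand": 0.9},
  {"rx": 0,"ry": 0,"rz": 0,"x": 0,"y": 0,"z": -20,"hand": 0.9},
  {"rx": 0,"ry": 0,"rz": 0,"x": 0,"y": 0,"z": -30,"hand": 0.9},
  {"rx": 0,"ry": 0,"rz": 0,"x": 0,"y": 0,"z": -40,"hand": 0.9},
  {"rx": 0,"ry": 0,"rz": 0,"x": 0,"y": 0,"z": -40,"hand": 0.9},
  {"rx": 0,"ry": 0,"rz": 0,"x": 0,"y": 0,"z": -30,"hand": 0.9},
  {"rx": 0,"ry": 0,"rz": 0,"x": 0,"y": 0,"z": 0,"hand": 0.9},
  {"rx": 0,"ry": 0,"rz": 0,"x": 0,"y": 0,"z": 0,"hand": 0.9},
])

```text
clock: 6.95
tcp_pos: [553.3, 51.4, 189.4]
eef_rot: [-1.3, -2.858, 0.002]
contact_force: [-0.0, -0.9, -1.8]
opening: 37.0
```

```bash
python3 snap.py wrist w6; python3 snap.py scene s6
python3 - <<'E'
from h import *
s=pickle.load(open("s6.pkl","rb"));p=s["pose"][0];w=pickle.load(open("w6.pkl","rb"))
v,_=cv2.projectPoints(np.array([p]),s["rvec"],s["tvec"],np.array([[s["fx"],0,s["cx"]],[0,s["fy"],s["cy"]],[0,0,1]]),np.array([s["k1"],0,0,0]));u=v[0,0].astype(int);print(u)
a=s["img"][u[1]-50:u[1]+50,u[0]-50:u[0]+50];b=w["img"][220:340,200:350]
cv2.imwrite("pics/c6.png",np.hstack([cv2.resize(a,(400,400),interpolation=cv2.INTER_CUBIC),cv2.resize(b,(400,320),interpolation=cv2.INTER_CUBIC).repeat(1,0) if 0 else cv2.copyMakeBorder(cv2.resize(b,(400,320),interpolation=cv2.INTER_CUBIC),0,80,0,0,0)])[:,:,::-1])
E
```

```text
6.95 [553.26537883  51.44426615 189.37297789] [-0.04583515 -0.86144059 -1.82084231] 37.040664651104414 
 [[-6.572e-01  7.537e-01 -2.200e-03]
 [ 7.537e-01  6.572e-01 -2.000e-04]
 [ 1.300e-03 -1.800e-03 -1.000e+00]]
7.0 [553.05940834  51.43546652 188.91618594] [-0.25257694 -0.42264414 -0.80107819] 37.324373974372094 
 [[-6.573e-01  7.537e-01 -3.200e-03]
 [ 7.537e-01  6.573e-01 -3.000e-04]
 [ 1.800e-03 -2.600e-03 -1.000e+00]]
[304 146]
```

View pics/c6.png

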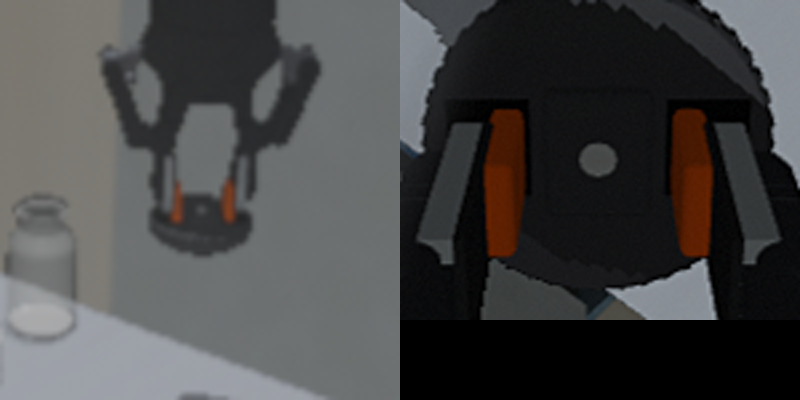

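Run:
```python
from h import *
s=pickle.load(open("w6.pkl","rb"));T=s["tool_from_camera"]
def at(uv,tz):
    v=T[:3,:3]@np.r_[und(s,uv)[0],1];c=T[:3,3];return c+v*((tz-c[2])/v[2])
for base in (19,21,23):
    print(base,at([238.6,298],base-38).round(2),at([310.6,297.6],base-38).round(2),at([274.3,280],base-20).round(2))
```

```text
19 [  2.23 -15.79 -19.  ] [  2.41  15.16 -19.  ] [ 0.43 -0.44 -1.  ]
21 [  0.91 -16.04 -17.  ] [  1.09  15.41 -17.  ] [-0.75 -0.44  1.  ]
23 [ -0.41 -16.29 -15.  ] [ -0.23  15.67 -15.  ] [-1.93 -0.44  3.  ]
```

Run:
```python
from h import *
s=pickle.load(open("w4.pkl","rb"));p=s["pose"];Rt=R.from_rotvec(p[1]).as_matrix()
for z,uv in((20,[274.4,253.4]),(38,[274.4,267.4])):
    print((onz(s,uv,z,p)-p[0])@Rt)
o=pickle.load(open("w5.pkl","rb"));w=pickle.load(open("w6.pkl","rb"))
A=o["img"][220:340,200:350];B=w["img"][220:340,200:350]
f=lambda a:cv2.resize(np.clip(a.astype(float)*2,0,255).astype(np.uint8),(400,320),interpolation=cv2.INTER_CUBIC)
cv2.imwrite("pics/c7.png",np.hstack([f(A),f(B)])[:,:,::-1])
```

```text
[[ 0.64838761 -0.37534572 27.560917  ]]
[[ 1.53996084 -0.38299514  9.55952992]]
```

View pics/c7.png

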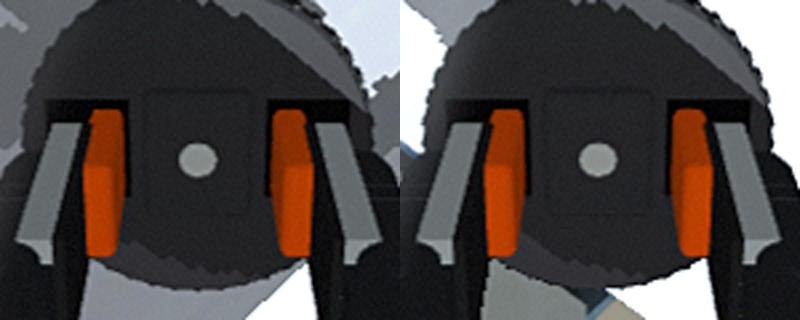

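>>> move_arm([
  {"rx": 0,"ry": 0,"rz": 0,"x": 24,"y": 27,"z": -3,"hand": 0.9},
  {"rx": 0,"ry": 0,"rz": 0,"x": 24,"y": 27,"z": -3,"hand": 0.9},
  {"rx": 0,"ry": 0,"rz": 0,"x": 24,"y": 27,"z": -3,"hand": 0.9},
  {"rx": 0,"ry": 0,"rz": 0,"x": 23,"y": 27,"z": -2,"hand": 0.9},
  {"rx": 0,"ry": 0,"rz": 0,"x": 23,"y": 26,"z": 0,"hand": 0.9},
  {"rx": 0,"ry": 0,"rz": 0,"x": 0,"y": 0,"z": 0,"hand": 0.9},
  {"rx": 0,"ry": 0,"rz": 0,"x": 0,"y": 0,"z": 0,"hand": 0.9},
  {"rx": 0,"ry": 0,"rz": 0,"x": 0,"y": 0,"z": 0,"hand": 0.9},
])

```text
clock: 8.05
tcp_pos: [577.8, 226.3, 200.9]
eef_rot: [-1.305, -2.858, 0.003]
contact_force: [-0.0, -0.4, -0.1]
opening: 37.2
```

```bash
python3 snap.py wrist w7
```

```text
8.05 [577.75582844 226.31320578 200.85639931] [-0.03352565 -0.38833667 -0.07778036] 37.167868833231594 
 [[-6.551e-01  7.555e-01 -8.000e-04]
 [ 7.555e-01  6.551e-01 -1.700e-03]
 [-7.000e-04 -1.800e-03 -1.000e+00]]
```

View pics/w7.png

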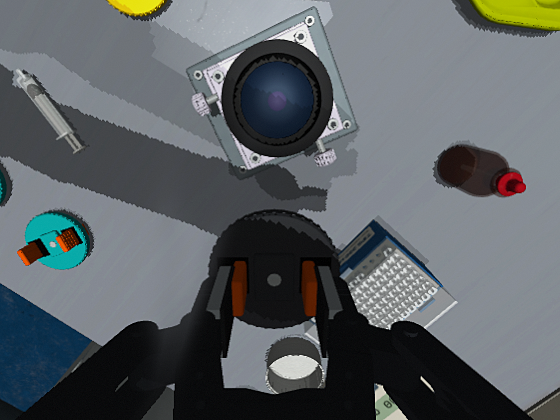

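```bash
cat > fit.py <<'E'
import sys
from ring import *
s=pickle.load(open(sys.argv[1]+".pkl","rb"));p=s["pose"];c0=eval(sys.argv[2]);r0=float(sys.argv[3]);rb=float(sys.argv[4]);Rt=R.from_rotvec(p[1]).as_matrix()
c=s["img"][int(c0[1])-70:int(c0[1])+70,int(c0[0])-70:int(c0[0])+70]
b=cv2.resize(np.clip(c.astype(float)*2,0,255).astype(np.uint8),(560,560),interpolation=cv2.INTER_CUBIC)
for r,sg,col,tol in ((r0,1,(255,0,0),6),(rb,-1,(0,255,0),4)):
    E=edge(s,c0,r,sg,tol)
    for q in E: cv2.circle(b,tuple(((q-[int(c0[0])-70,int(c0[1])-70]+.5)*4).astype(int)),2,col,-1)
    for z in (127,130,133):
        x,e=circ(onz(s,E,z,p));print(r,len(E),z,x.round(2),e.round(2),((np.r_[x[:2],z]-p[0])@Rt).round(2))
cv2.imwrite("pics/fit_"+sys.argv[1]+".png",b[:,:,::-1])
E
python3 fit.py w7 "(278,98)" 56 44
```

```text
56.0 90 127 [525.11 288.65  34.41] 0.21 [81.64  1.2  73.79]
56.0 90 130 [525.08 288.66  33.93] 0.21 [81.67  1.17 70.79]
56.0 90 133 [525.04 288.68  33.45] 0.2 [81.7   1.15 67.79]
44.0 86 127 [525.26 288.1   25.37] 0.37 [81.13  0.95 73.79]
44.0 86 130 [525.23 288.12  25.02] 0.37 [81.16  0.93 70.79]
44.0 86 133 [525.19 288.14  24.66] 0.36 [81.2   0.91 67.79]
```

View pics/fit_w7.png

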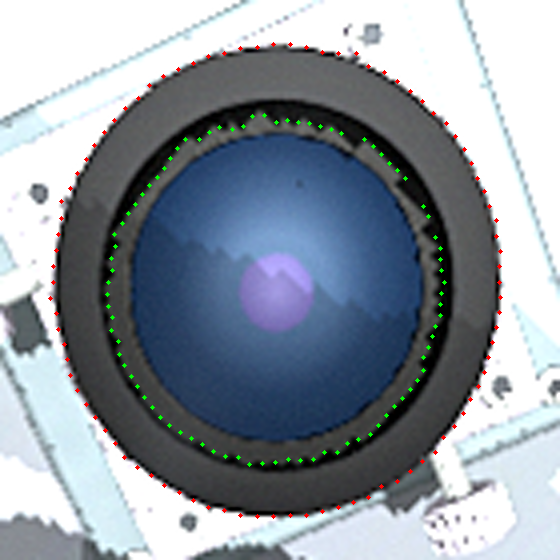

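>>> move_arm([
  {"rx": 0,"ry": 0,"rz": 0,"x": 20,"y": 0.8,"z": 0,"hand": 0.9},
  {"rx": 0,"ry": 0,"rz": 0,"x": 24,"y": 0.8,"z": 0,"hand": 0.9},
  {"rx": 0,"ry": 0,"rz": 0,"x": 24,"y": 0,"z": 0,"hand": 0.9},
  {"rx": 0,"ry": 0,"rz": 0,"x": 13.5,"y": 0,"z": 0,"hand": 0.9},
  {"rx": 0,"ry": 0,"rz": 0,"x": 0,"y": 0,"z": 10,"hand": 0.9},
  {"rx": 0,"ry": 0,"rz": 0,"x": 0,"y": 0,"z": 14,"hand": 0.9},
  {"rx": 0,"ry": 0,"rz": 0,"x": 0,"y": 0,"z": 10,"hand": 0.9},
  {"rx": 0,"ry": 0,"rz": 0,"x": 0,"y": 0,"z": 4,"hand": 0.9},
  {"rx": 0,"ry": 0,"rz": 0,"x": 0,"y": 0,"z": 0,"hand": 0.9},
  {"rx": 0,"ry": 0,"rz": 0,"x": 0,"y": 0,"z": 0,"hand": 0.9},
  {"rx": 0,"ry": 0,"rz": 0,"x": 0,"y": 0,"z": 0,"hand": 0.9},
])

```text
clock: 9.48
tcp_pos: [525.6, 291.0, 163.7]
eef_rot: [1.301, 2.859, 0.001]
contact_force: [0.2, -0.5, -0.7]
opening: 36.9
```

```bash
python3 snap.py wrist w8; python3 snap.py scene s8
python3 - <<'E'
from h import *
s=pickle.load(open("s8.pkl","rb"));w=pickle.load(open("w8.pkl","rb"))
a=s["img"][140:290,190:310];b=w["img"][190:340,180:370]
cv2.imwrite("pics/c8.png",np.hstack([cv2.resize(a,(400,500),interpolation=cv2.INTER_CUBIC),cv2.copyMakeBorder(cv2.resize(np.clip(b.astype(float)*2,0,255).astype(np.uint8),(400,316)),0,184,0,0,0)])[:,:,::-1])
E
```

```text
9.475 [525.60442747 291.03444009 163.74419823] [ 0.17185538 -0.51873476 -0.72676855] 36.895373472504694 
 [[-6.571e-01  7.538e-01  8.000e-04]
 [ 7.538e-01  6.571e-01  5.000e-04]
 [-1.000e-04  9.000e-04 -1.000e+00]]
9.525 [525.52027898 291.02947638 163.69473798] [-0.11942037 -0.84056474 -0.33482656] 37.03823447876475 
 [[-6.572e-01  7.538e-01  6.000e-04]
 [ 7.538e-01  6.572e-01  4.000e-04]
 [-1.000e-04  7.000e-04 -1.000e+00]]
```

View pics/c8.png

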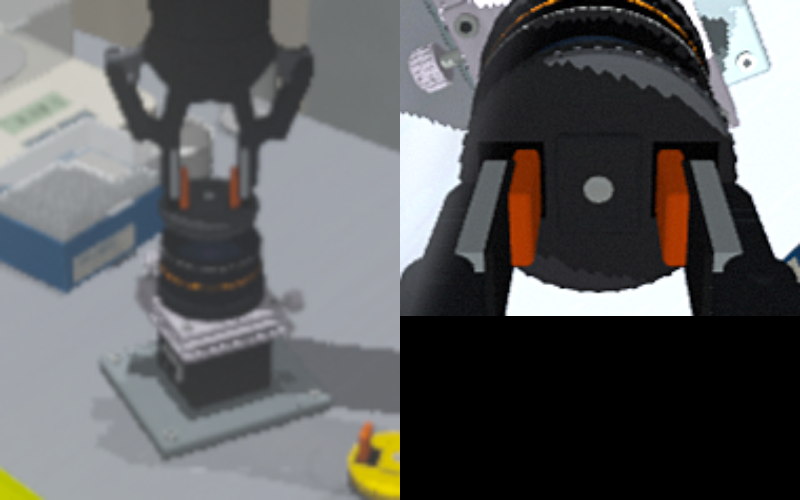

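>>> move_arm([
  {"rx": 0,"ry": 0,"rz": 0,"x": 0,"y": 0,"z": 0,"hand": 0.9},
  {"rx": 0,"ry": 0,"rz": 0,"x": 0,"y": 0,"z": 0,"hand": 0.9},
])

```text
clock: 9.82
tcp_pos: [525.3, 290.9, 163.3]
eef_rot: [-1.301, -2.86, 0.0]
contact_force: [0.4, 0.3, -0.9]
opening: 37.7
```

Run:
```python
from h import *
from bench import telemetry,viewer
for i in range(6):
    o=telemetry.get_obs();print(o["clock"],o["tcp_pos"].round(2),o["contact_force"].round(2),o["qd"].round(3)[:4],o["joint_positions"].round(4)); viewer.snapshot("top")
```

```text
9.825 [525.31 290.93 163.34] [ 0.43  0.26 -0.85] [0.001 0.    0.    0.002] [-0.6384  0.6115  0.1562  1.6609 -0.1163  0.8783  0.2814]
9.875 [525.32 290.94 163.35] [-0.28 -0.25  0.35] [-0.002  0.     0.001 -0.003] [-0.6384  0.6115  0.1562  1.6609 -0.1163  0.8783  0.2814]
9.925 [525.32 290.94 163.32] [0.92 0.28 0.26] [-0.     0.001 -0.001 -0.   ] [-0.6384  0.6115  0.1562  1.6609 -0.1163  0.8782  0.2814]
9.975 [525.28 290.93 163.29] [-0.05  1.5  -0.12] [ 0.     0.002 -0.001 -0.001] [-0.6384  0.6115  0.1562  1.6609 -0.1163  0.8783  0.2814]
10.025 [525.32 290.92 163.3 ] [ 0.19  0.02 -0.32] [ 0.  0. -0. -0.] [-0.6384  0.6116  0.1562  1.6609 -0.1163  0.8783  0.2814]
10.075 [525.31 290.9  163.29] [-0.35 -0.03 -1.01] [ 0.     0.001 -0.     0.   ] [-0.6383  0.6116  0.1562  1.6609 -0.1163  0.8783  0.2813]
```

>>> move_arm([
  {"rx": 0,"ry": 0,"rz": 0,"x": -1.6,"y": -1.1,"z": 2,"hand": 0.9},
  {"rx": 0,"ry": 0,"rz": 0,"x": 0,"y": 0,"z": 2,"hand": 0.9},
  {"rx": 0,"ry": 0,"rz": 0,"x": 0,"y": 0,"z": 2,"hand": 0.9},
  {"rx": 0,"ry": 0,"rz": 0,"x": 0,"y": 0,"z": 1,"hand": 0.9},
  {"rx": 0,"ry": 0,"rz": 0,"x": 0,"y": 0,"z": 0,"hand": 0.9},
  {"rx": 0,"ry": 0,"rz": 0,"x": 0,"y": 0,"z": 0,"hand": 0.9},
  {"rx": 0,"ry": 0,"rz": 0,"x": 0,"y": 0,"z": 0,"hand": 0.9},
])

```text
clock: 11.0
tcp_pos: [525.6, 289.0, 156.4]
eef_rot: [1.301, 2.86, 0.0]
contact_force: [-0.4, 0.9, 0.3]
opening: 36.9
```

>>> move_arm([
  {"rx": 0,"ry": 0,"rz": 0,"x": 0,"y": 0,"z": 1,"hand": 0.9},
  {"rx": 0,"ry": 0,"rz": 0,"x": 0,"y": 0,"z": 1,"hand": 0.9},
  {"rx": 0,"ry": 0,"rz": 0,"x": 0,"y": 0,"z": 0,"hand": 0.9},
])

```text
clock: 11.38
tcp_pos: [525.5, 289.0, 154.2]
eef_rot: [-1.301, -2.86, 0.0]
contact_force: [-0.7, 0.8, -1.5]
opening: 36.8
```

>>> move_arm([
  {"rx": 0,"ry": 0,"rz": 0,"x": 0,"y": 0,"z": 1,"hand": 0.9},
  {"rx": 0,"ry": 0,"rz": 0,"x": 0,"y": 0,"z": 1,"hand": 0.9},
  {"rx": 0,"ry": 0,"rz": 0,"x": 0,"y": 0,"z": 0,"hand": 0.9},
])

```text
clock: 11.75
tcp_pos: [525.5, 288.9, 152.2]
eef_rot: [-1.301, -2.86, 0.0]
contact_force: [-0.4, 0.2, -0.3]
opening: 36.9
```

>>> move_arm([
  {"rx": 0,"ry": 0,"rz": 0,"x": 0,"y": 0,"z": 1,"hand": 0.9},
  {"rx": 0,"ry": 0,"rz": 0,"x": 0,"y": 0,"z": 0.5,"hand": 0.9},
  {"rx": 0,"ry": 0,"rz": 0,"x": 0,"y": 0,"z": 0,"hand": 0.9},
])

```text
clock: 12.12
tcp_pos: [525.5, 289.0, 150.7]
eef_rot: [-1.301, -2.86, 0.0]
contact_force: [0.1, -0.4, -0.6]
opening: 36.8
```

>>> move_arm([
  {"rx": 0,"ry": 0,"rz": 0,"x": 0,"y": 0,"z": 1,"hand": 0.9},
  {"rx": 0,"ry": 0,"rz": 0,"x": 0,"y": 0,"z": 0,"hand": 0.9},
  {"rx": 0,"ry": 0,"rz": 0,"x": 0,"y": 0,"z": 0,"hand": 0.9},
])

```text
clock: 12.5
tcp_pos: [525.5, 289.0, 149.8]
eef_rot: [-1.301, -2.86, 0.0]
contact_force: [0.1, -0.8, -1.4]
opening: 37.3
```

>>> move_arm([
  {"rx": 0,"ry": 0,"rz": 0,"x": 0,"y": 0,"z": 1,"hand": 0.9},
  {"rx": 0,"ry": 0,"rz": 0,"x": 0,"y": 0,"z": 0,"hand": 0.9},
])

```text
clock: 12.75
tcp_pos: [525.4, 289.0, 148.7]
eef_rot: [-1.301, -2.86, 0.0]
contact_force: [-0.2, -0.3, -0.5]
opening: 36.8
```

>>> move_arm([
  {"rx": 0,"ry": 0,"rz": 0,"x": 0,"y": 0,"z": 1,"hand": 0.9},
  {"rx": 0,"ry": 0,"rz": 0,"x": 0,"y": 0,"z": 0,"hand": 0.9},
])

```text
clock: 13.0
tcp_pos: [525.5, 288.9, 147.7]
eef_rot: [-1.301, -2.86, 0.0]
contact_force: [0.8, 1.2, -0.1]
opening: 37.2
```

>>> move_arm([
  {"rx": 0,"ry": 0,"rz": 0,"x": 0,"y": 0,"z": 1,"hand": 0.9},
  {"rx": 0,"ry": 0,"rz": 0,"x": 0,"y": 0,"z": 0,"hand": 0.9},
])

```text
clock: 13.25
tcp_pos: [525.5, 289.0, 146.7]
eef_rot: [-1.301, -2.86, 0.0]
contact_force: [0.0, -0.3, -0.9]
opening: 36.9
```

>>> move_arm([
  {"rx": 0,"ry": 0,"rz": 0,"x": 0,"y": 0,"z": 1,"hand": 0.9},
  {"rx": 0,"ry": 0,"rz": 0,"x": 0,"y": 0,"z": 0,"hand": 0.9},
])

```text
clock: 13.5
tcp_pos: [525.5, 288.9, 145.7]
eef_rot: [-1.301, -2.86, 0.0]
contact_force: [-0.2, -0.3, -1.0]
opening: 37.2
```

```bash
python3 snap.py scene s9;python3 snap.py wrist w9
python3 - <<'E'
from h import *
s=pickle.load(open("s9.pkl","rb"));w=pickle.load(open("w9.pkl","rb"))
a=s["img"][150:250,200:300];b=w["img"][190:340,180:370]
cv2.imwrite("pics/c9.png",np.hstack([cv2.resize(a,(400,400),interpolation=cv2.INTER_CUBIC),cv2.copyMakeBorder(cv2.resize(np.clip(b.astype(float)*2,0,255).astype(np.uint8),(400,316)),0,84,0,0,0)])[:,:,::-1])
E
```

```text
13.5 [525.49781974 288.92217901 145.69786315] [-0.15224221 -0.26810033 -0.9887109 ] 37.21623564919011 
 [[-6.571e-01  7.538e-01 -2.000e-04]
 [ 7.538e-01  6.571e-01 -2.000e-04]
 [ 0.000e+00 -3.000e-04 -1.000e+00]]
13.55 [525.51106035 288.97637252 145.75099478] [ 0.61944428  1.2502765  -0.3058951 ] 37.18149993703333 
 [[-6.572e-01  7.537e-01 -2.000e-04]
 [ 7.537e-01  6.572e-01 -1.000e-04]
 [ 0.000e+00 -2.000e-04 -1.000e+00]]
```

View pics/c9.png

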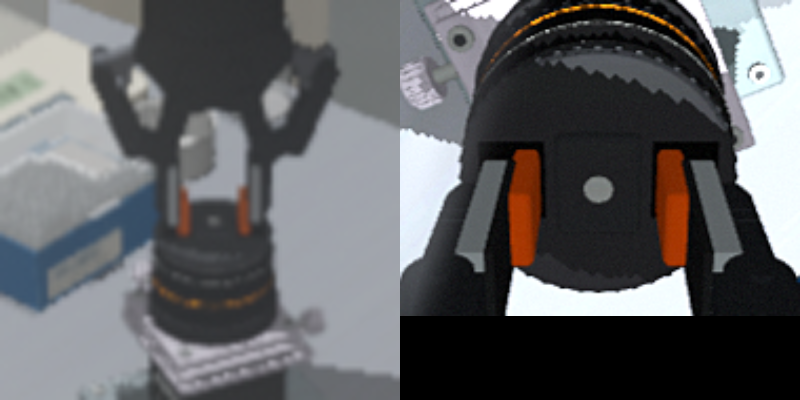

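No contact so far, with the cap's underside near 124.5 mm. That is below the lowest possible ring top, so the plug is entering the bore. I'll keep going in 1 mm steps.

>>> move_arm([
  {"rx": 0,"ry": 0,"rz": 0,"x": 0,"y": 0,"z": 1,"hand": 0.9},
  {"rx": 0,"ry": 0,"rz": 0,"x": 0,"y": 0,"z": 0,"hand": 0.9},
])

```text
clock: 13.85
tcp_pos: [525.5, 289.0, 144.7]
eef_rot: [-1.301, -2.86, 0.0]
contact_force: [0.0, -0.4, -0.7]
opening: 37.0
```

>>> move_arm([
  {"rx": 0,"ry": 0,"rz": 0,"x": 0,"y": 0,"z": 1,"hand": 0.9},
  {"rx": 0,"ry": 0,"rz": 0,"x": 0,"y": 0,"z": 0,"hand": 0.9},
])

```text
clock: 14.1
tcp_pos: [525.5, 289.0, 143.7]
eef_rot: [-1.301, -2.86, 0.0]
contact_force: [0.4, 0.2, 0.0]
opening: 37.2
```

>>> move_arm([
  {"rx": 0,"ry": 0,"rz": 0,"x": 0,"y": 0,"z": 1,"hand": 0.9},
  {"rx": 0,"ry": 0,"rz": 0,"x": 0,"y": 0,"z": 0,"hand": 0.9},
])

```text
clock: 14.35
tcp_pos: [525.5, 289.0, 142.7]
eef_rot: [-1.301, -2.86, 0.0]
contact_force: [0.1, 0.5, -0.4]
opening: 37.0
```

>>> move_arm([
  {"rx": 0,"ry": 0,"rz": 0,"x": 0,"y": 0,"z": 1,"hand": 0.9},
  {"rx": 0,"ry": 0,"rz": 0,"x": 0,"y": 0,"z": 0,"hand": 0.9},
])

```text
clock: 14.6
tcp_pos: [525.6, 289.0, 142.1]
eef_rot: [1.301, 2.86, 0.0]
contact_force: [-0.9, -0.6, 0.8]
opening: 37.3
```

>>> move_arm([
  {"rx": 0,"ry": 0,"rz": 0,"x": 0,"y": 0,"z": 1,"hand": 0.9},
  {"rx": 0,"ry": 0,"rz": 0,"x": 0,"y": 0,"z": 0,"hand": 0.9},
])

```text
clock: 14.85
tcp_pos: [525.6, 289.0, 141.0]
eef_rot: [1.301, 2.86, 0.0]
contact_force: [-0.4, -0.1, 2.7]
opening: 37.2
```

>>> move_arm([
  {"rx": 0,"ry": 0,"rz": 0,"x": 0,"y": 0,"z": 1,"hand": 0.9},
  {"rx": 0,"ry": 0,"rz": 0,"x": 0,"y": 0,"z": 0,"hand": 0.9},
])

```text
clock: 15.1
tcp_pos: [525.6, 289.0, 140.0]
eef_rot: [1.301, 2.86, 0.0]
contact_force: [-1.0, 0.1, 4.0]
opening: 36.9
```

The sealing ring touched at TCP z of about 142, and force is rising as described. On to home.

>>> move_arm([
  {"rx": 0,"ry": 0,"rz": 0,"x": 0,"y": 0,"z": 0.8,"hand": 0.9},
  {"rx": 0,"ry": 0,"rz": 0,"x": 0,"y": 0,"z": 0,"hand": 0.9},
])

```text
clock: 15.35
tcp_pos: [525.6, 289.0, 139.1]
eef_rot: [1.301, 2.86, 0.0]
contact_force: [-1.2, -1.2, 4.0]
opening: 36.8
```

>>> move_arm([
  {"rx": 0,"ry": 0,"rz": 0,"x": 0,"y": 0,"z": 0.6,"hand": 0.9},
  {"rx": 0,"ry": 0,"rz": 0,"x": 0,"y": 0,"z": 0,"hand": 0.9},
])

```text
clock: 15.6
tcp_pos: [525.7, 289.0, 139.0]
eef_rot: [1.301, 2.86, 0.001]
contact_force: [-2.3, -1.5, 6.3]
opening: 37.5
```

>>> move_arm([
  {"rx": 0,"ry": 0,"rz": 0,"x": 0,"y": 0,"z": 0.3,"hand": 0.9},
  {"rx": 0,"ry": 0,"rz": 0,"x": 0,"y": 0,"z": 0,"hand": 0.9},
])

```text
clock: 15.85
tcp_pos: [525.7, 289.0, 139.0]
eef_rot: [1.301, 2.86, 0.001]
contact_force: [-2.7, -1.7, 8.2]
opening: 37.2
```

```bash
python3 snap.py wrist w10; python3 snap.py scene s10;python3 -c "
from h import *
s=pickle.load(open('s10.pkl','rb'));w=pickle.load(open('w10.pkl','rb'))
a=s['img'][150:250,200:300];b=w['img'][190:340,180:370]
cv2.imwrite('pics/c10.png',np.hstack([cv2.resize(a,(400,400),interpolation=cv2.INTER_CUBIC),cv2.copyMakeBorder(cv2.resize(np.clip(b.astype(float)*2,0,255).astype(np.uint8),(400,316)),0,84,0,0,0)])[:,:,::-1])"
```

```text
15.85 [525.65296119 289.00962329 138.98373339] [-2.70238079 -1.70463337  8.17362138] 37.226393281460304 
 [[-6.572e-01  7.538e-01  3.000e-04]
 [ 7.538e-01  6.572e-01  3.000e-04]
 [ 0.000e+00  5.000e-04 -1.000e+00]]
15.9 [525.67146159 289.02811195 139.02810324] [-1.23830865 -1.0472162   7.46166515] 37.241871382566686 
 [[-6.571e-01  7.538e-01  4.000e-04]
 [ 7.538e-01  6.571e-01  4.000e-04]
 [ 0.000e+00  6.000e-04 -1.000e+00]]
```

View pics/c10.png

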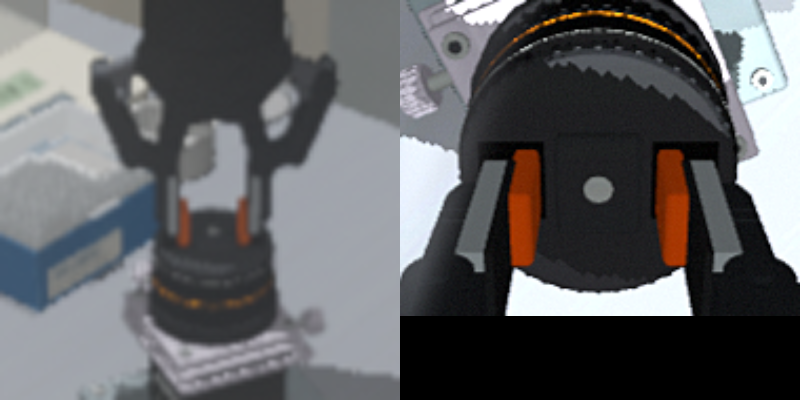

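Hard stop reached at about 8 N push, with the cap level. Releasing.

>>> move_arm([
  {"rx": 0,"ry": 0,"rz": 0,"x": 0,"y": 0,"z": 0,"hand": 0},
  {"rx": 0,"ry": 0,"rz": 0,"x": 0,"y": 0,"z": 0,"hand": 0},
  {"rx": 0,"ry": 0,"rz": 0,"x": 0,"y": 0,"z": 0,"hand": 0},
  {"rx": 0,"ry": 0,"rz": 0,"x": 0,"y": 0,"z": 0,"hand": 0},
  {"rx": 0,"ry": 0,"rz": 0,"x": 0,"y": 0,"z": 0,"hand": 0},
  {"rx": 0,"ry": 0,"rz": 0,"x": 0,"y": 0,"z": 0,"hand": 0},
])

```text
clock: 16.7
tcp_pos: [525.5, 288.9, 138.0]
eef_rot: [-1.301, -2.86, 0.0]
contact_force: [0.6, 0.3, 1.1]
opening: 85.4
```

```bash
python3 snap.py wrist w11
```

```text
16.7 [525.53894881 288.94090453 138.02147328] [0.63548936 0.33097611 1.07019878] 85.40007624024669 
 [[-6.571e-01  7.538e-01 -1.000e-04]
 [ 7.538e-01  6.571e-01 -1.000e-04]
 [-0.000e+00 -1.000e-04 -1.000e+00]]
```

View pics/w11.png

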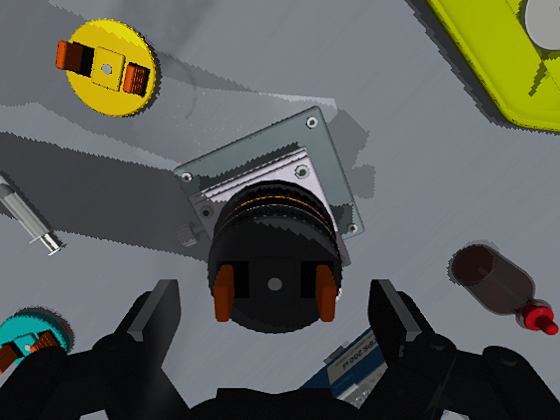

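Both tabs sprang out symmetrically, at (224,293) and (327,293). I'll retract straight up, then back off for a check.

>>> move_arm([
  {"rx": 0,"ry": 0,"rz": 0,"x": 0,"y": 0,"z": -10,"hand": 0},
  {"rx": 0,"ry": 0,"rz": 0,"x": 0,"y": 0,"z": -20,"hand": 0},
  {"rx": 0,"ry": 0,"rz": 0,"x": 0,"y": 0,"z": -30,"hand": 0},
  {"rx": 0,"ry": 0,"rz": 0,"x": 0,"y": 0,"z": -40,"hand": 0},
  {"rx": 0,"ry": 0,"rz": 0,"x": -25,"y": 0,"z": -30,"hand": 0},
  {"rx": 0,"ry": 0,"rz": 0,"x": -35,"y": 0,"z": 0,"hand": 0},
  {"rx": 0,"ry": 0,"rz": 0,"x": -20,"y": 0,"z": 0,"hand": 0},
  {"rx": 0,"ry": 0,"rz": 0,"x": 0,"y": 0,"z": 0,"hand": 0},
  {"rx": 0,"ry": 0,"rz": 0,"x": 0,"y": 0,"z": 0,"hand": 0},
  {"rx": 0,"ry": 0,"rz": 0,"x": 0,"y": 0,"z": 0,"hand": 0},
  {"rx": 0,"ry": 0,"rz": 0,"x": 0,"y": 0,"z": 0,"hand": 0},
])

```text
clock: 18.12
tcp_pos: [577.5, 229.8, 268.0]
eef_rot: [-1.298, -2.86, -0.0]
contact_force: [0.1, 0.3, 0.9]
opening: 85.5
```

```bash
python3 snap.py wrist w12; python3 snap.py scene s12; python3 snap.py top t12
python3 - <<'E'
from h import *
s=pickle.load(open("w12.pkl","rb"));p=s["pose"];sc=pickle.load(open("s12.pkl","rb"))
n,l,st,c=cv2.connectedComponentsWithStats(orange(s["img"]));Rt=R.from_rotvec(p[1]).as_matrix()
for i in range(1,n):
    if st[i,4]>20: print(c[i].round(1),st[i],onz(s,c[i],158,p)[0],((onz(s,c[i],158,p)[0]-p[0])@Rt).round(1))
a=sc["img"][170:270,200:300];b=s["img"][30:180,190:360]
cv2.imwrite("pics/c12.png",np.hstack([cv2.resize(a,(400,400),interpolation=cv2.INTER_CUBIC),cv2.resize(np.clip(b.astype(float)*2,0,255).astype(np.uint8),(400,400))])[:,:,::-1])
E
```

```text
18.125 [577.49052517 229.79241806 268.00809966] [0.09940119 0.29106088 0.86523647] 85.50860275357364 
 [[-6.585e-01  7.526e-01 -6.000e-04]
 [ 7.526e-01  6.585e-01  4.000e-04]
 [ 7.000e-04 -2.000e-04 -1.000e+00]]
18.175 [577.6410921  229.50437419 268.02985354] [-0.15955685 -0.52952439 -0.0932941 ] 85.07115632949743 
 [[-6.582e-01  7.529e-01 -4.000e-04]
 [ 7.529e-01  6.582e-01  2.000e-04]
 [ 4.000e-04 -2.000e-04 -1.000e+00]]
18.225 [577.79755798 229.25825178 268.05661611] [ 0.38198684 -0.22463714 -0.21891758] 85.0805429364521 
 [[-6.579e-01  7.531e-01 -3.000e-04]
 [ 7.531e-01  6.579e-01  1.000e-04]
 [ 2.000e-04 -2.000e-04 -1.000e+00]]
[172.2   4.3] [168   0   9  11  63] [432.74128916 292.19653259 158.        ] [142.2 -67.8 110.1]
[242.4 105.3] [238  93   9  25 193] [508.21502656 273.41745855 158.        ] [ 78.4 -23.4 110.1]
[306.2 105.3] [302  93   9  26 204] [542.90316411 303.68465972 158.        ] [ 78.3  22.7 110.1]
[  2.9 154.4] [  0 150   7   9  47] [393.13466593 126.30424026 158.        ] [  43.4 -206.9  110.1]
[  4.  193.6] [  0 191  10   6  42] [407.96735335  98.23669766 158.        ] [  12.6 -214.2  110.1]
[ 93.5 221.9] [ 89 215  11  14  73] [474.16481496 124.34086925 158.        ] [ -11.4 -147.2  110. ]
[ 60.  234.1] [ 55 228  11  13  59] [458.89985001  96.74212377 158.        ] [ -22.1 -176.8  110. ]
```

View pics/c12.png

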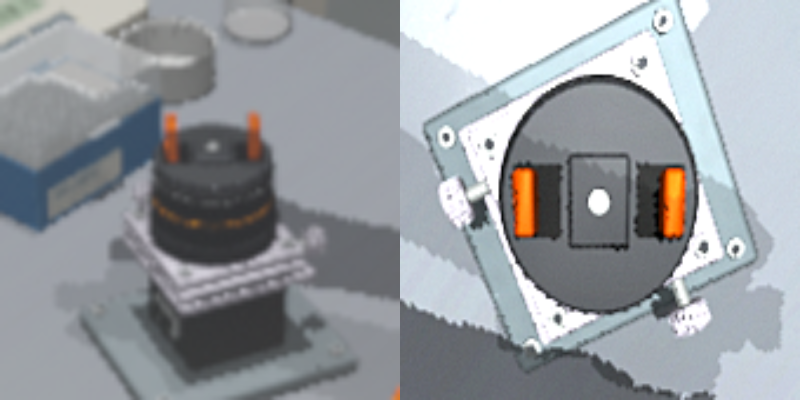

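View pics/t12.png

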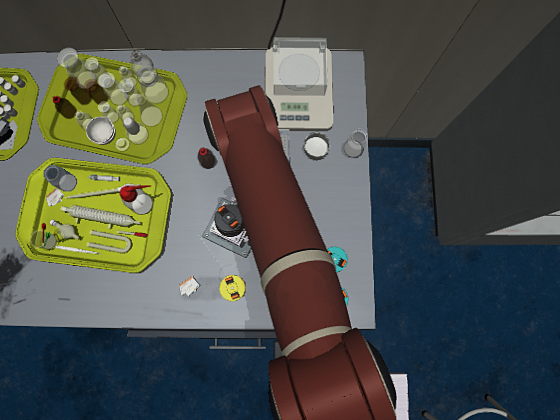

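View pics/w12.png

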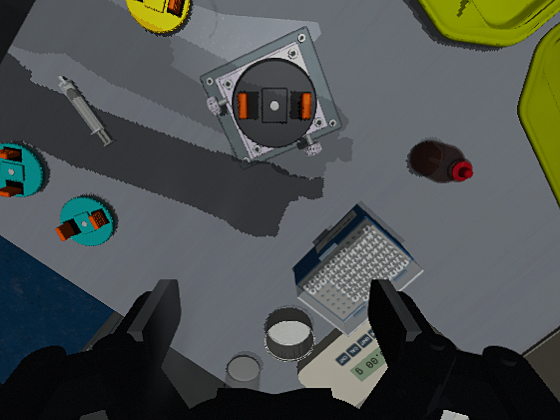

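Run:
```python
from bench import telemetry,hand_in
o=telemetry.get_obs();print(o["clock"],abs(o["qd"]).max(),o["contact_force"].round(1));print(hand_in())
```

```text
18.275 0.002407067369106755 [ 0.6  0.2 -0.1]
the job is handed in; nothing more can be done
None
```

The dust cap is on the lens and locked, and the job was handed in at 18.3 s of the 61 s allowed; hand-in reports no verdict.

**What I did:** I picked up the dark-grey cap by squeezing its tabs and found the ring centre with the wrist camera, at about (525, 289) mm. I lowered the cap in steps of 2 mm or less. The plug went in without touching the rim. The sealing ring met at TCP z ≈ 142 mm and the hard stop at ≈ 139 mm. I pushed with about 8–9 N at home, opened the fingers and backed straight up.

**Last checks:**
- **Tabs:** they are 46.1 mm apart centre to centre at the locked height (46 mm when free), so both have sprung out fully.
- **Cap:** it sits level and centred in the pictures.
- **Robot:** it touches nothing, and contact force is about zero.
- **Bystanders:** the loose objects I can see, including the bottle, tin, jar and syringe, look unmoved, judged by eye only.

**Disagreements:**
- With the tabs squeezed, the opening read about 37 mm, not the 40 mm given for the stops. I took this as give at the stops, and it did no harm.
- The ring height I estimated from the picture was about 1.5 mm lower than touch showed (126.5 against about 128 mm).
- As the fingers closed on the cap on the bench, about 11 N of upward force showed on the tool; it vanished on lifting.
- I did not pull on the cap to test the lock.

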